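# Push the deburring machine's gear lever into third

### The job

Put the bracket-deburring machine into third gear: with the fingertips push its upright gear lever along the H-shaped gate into the crossing slot, across to the right-hand lane, then forward, away from the robot, until it is fully home in the third slot, and let go of it there. Only push the lever: its black knob is a pull-up lockout and must not be pulled up. Leave the brackets, the jar, the carton and the marker where they stand.

Things in the scene. Friction and masses are not known exactly. Their poses are not given: they have to be found in the camera images.
- machine: fixed bench deburring machine; origin on the table under the gate's centre, x axis 'forward' (away from the robot, turned by its yaw), y its left. Grey gearbox 200 x 200 mm, 91 mm high, about the origin; 110 mm square aluminium gate plate on it, top at 105 mm; behind, x = 100 to 240 mm, a green head 300 mm wide, 85 mm high, with a motor (diameter 70) out 70 mm on its left
- gate (a point): centre of the gate plate's top, middle of the crossing slot. The H: two lanes along x, 20 mm wide, centred 21 mm left and right of here, joined by one 20 mm wide crossing slot along y; between the lanes two tongues 22 mm wide. Ends: first = left forward, second = left back, third = right forward, fourth = right back. The lever starts in the left lane: in first, in second or between
- knob (a point): centre of the lever's black knob, a cylinder 32 mm in diameter, 45 mm long along the lever, on a 12 mm steel stem. The lever tilts both ways about a point on the machine's z axis, 11 mm above the table and 202 mm from the knob's centre (213 mm above the table when upright; travel about 55 mm each way). It stays where it is left; about 2 N at the knob moves it
- shift_cross (a joint): sideways swing of the lever, rad, -0.27 to 0.27: 0 upright, + towards the machine's right (-y). Left lane about -0.23, right lane about +0.23 (beyond 0.20 it is free of the tongues)
- shift_fore (a joint): forward swing of the lever, rad, -0.27 to 0.27 (stops): 0 upright in the crossing slot, + forward (away from the robot). It passes across only between about -0.045 and +0.045
- knob_pull (a joint): how far the knob is pulled up its stem, m: 0 seated, 0.015 fully up. A spring seats it; an upward pull or rub of more than about 5 N slides it up (knob moves with it)
- bracket_top: loose folded aluminium U-channel bracket 110 x 80 mm, 35 mm high, on the rear head of the machine; origin under its centre. Leave alone
- jar: loose closed grey jar, diameter 40 mm, 55 mm high, on the rear head of the machine; origin under its centre. Leave alone
- bracket_left: loose U bracket as above, on the table to the left; leave alone
- bracket_right: loose U bracket as above, on the table to the right; leave alone
- carton: loose small cardboard carton 100 x 70 x 60 mm; leave alone
- marker: loose black marker standing on its end, diameter 16 mm, 130 mm high; leave alone

How it is judged (in metres and radians):
On the way, in this order (a step that is already met when the one before it is completed fails the run):
1. the lever has gone across: it stands in the right-hand lane, still level with the crossing slot (value of joint shift_cross above 0.18 rad and value of joint shift_fore between -0.12 and 0.12 rad).
2. the lever is home in the third slot (value of joint shift_cross above 0.19 rad and value of joint shift_fore above 0.22 rad), for 0.2 s.
At the end, for the whole second after the job is handed in: the lever rests in the third slot: at least 0.19 rad to the right and 0.22 rad forward (within about 10 mm at the knob of the end of the lane) and still, the knob seated within 4 mm, the brackets, jar, carton and marker within 20 mm of where they began (all of step 2 and velocity of joint shift_cross between -0.05 and 0.05 rad/s and velocity of joint shift_fore between -0.05 and 0.05 rad/s and value of joint knob_pull below 0.004 m and not (distance of bracket_top from where it was at the start of the episode above 0.02 m) and not (distance of jar from where it was at the start of the episode above 0.02 m) and not (distance of bracket_left from where it was at the start of the episode above 0.02 m) and not (distance of bracket_right from where it was at the start of the episode above 0.02 m) and not (distance of carton from where it was at the start of the episode above 0.02 m) and not (distance of marker from where it was at the start of the episode above 0.02 m)); the robot touches nothing.
It fails at once if the knob is pulled up its stem by more than 7 mm (value of joint knob_pull above 0.007 m).
It fails at once if the lever is pushed into the fourth slot (right lane, back) (value of joint shift_cross above 0.15 rad and value of joint shift_fore below -0.18 rad).
It fails at once if a bracket, the jar, the carton or the marker is moved by more than 25 mm (distance of any of bracket_top, jar, bracket_left, bracket_right, carton, marker from where it was at the start of the episode above 0.025 m).
It also fails if it takes over 64 s, if anything falls off the work surface, if the arm or the gripper's body presses on something with over 40 N, if the wrist force passes 120 N, or if a joint passes its speed limit or range.

### The arm

A 6-joint arm with a two-finger parallel gripper is mounted at the origin on the work surface. World frame = base frame: x ahead of the robot, y to its left, z up, the work surface at z = 0. Lengths are in mm, angles in degrees, forces in N, time in s.
With the tool pointing down it reaches from about 350 to 850 mm from the base axis. Payload 8.1 kg.
Tool frame: the origin (TCP) lies midway between the tips of the shut fingers; the grasp point (between the pads) lies 19 mm behind it (r.tcp_to_grasp is the distance from the TCP to the grasp point, in mm); z points along the fingers, y is the direction in which the jaws open and shut (so a half turn about z gives the same grasp; the last joint's range is limited). The gripper opens to 85 mm and grips with 20 to 120 N. Pads are 22 mm wide; open, the fingers measure 114 mm over their backs; the gripper's body (76 mm by 85 mm) begins 54 mm behind the grasp point. The pads swing forward as they close: fully open they stand 13 mm farther back than shut.
Start: joints at [63.174, 7.471, 85.268, -0, 87.261, -4.893], TCP at [224.091, 556.587, 231.292] pointing down, gripper open.
Joint ranges: [-169.43, 169.43], [-51.17, 129.36], [1.28, 143.12], [-76.62, 256.62], [0, 156.53], [-152.29, 152.29]. Speed limits (degrees/s): [136.94, 136.94, 159.86, 180, 180, 180].

### API

Orientations are given as [roll, pitch, yaw] about the fixed x, y, z axes, in that order (R = Rz(yaw) Ry(pitch) Rx(roll)).
In Python, from bench import r gives the robot as it stands.
- The arm moves only by the tool jog_arm, never from a script. Its argument "targets" is a list of rows, each a list of 7 numbers: the shift along the tool's x, y, z in m, then the turn, a rotation vector about the tool's x, y, z in rad, then the closure, from 0 (fully open) to 1 (shut). In form: [[dx, dy, dz, wx, wy, wz, claw], ...]. A call has 1 to 5 rows; each row is the pose to reach, as a shift and turn from the pose commanded when the call began, along the tool's axes at that moment; what a row does not reach only later rows make up. A row lasts 1/12 s, in which the tool goes at most 41.7 mm and 7.16 degrees, less where a joint would pass 70% of its speed; a pose out of reach is approached as far as the arm can. A call with a gripper value outside its range is refused whole. The fingers move at their own pace and stop on an object; "newtons" is the grip in N (left out, the last holds). Time passes only in rows, so rows that repeat a pose let the fingers close. It gives the time, the measured TCP pose, the force and the opening at its end, in the units of the state.
- r.sense(): the state, without advancing time (a new reading comes with each control period).
- r.snapshot(name): name is "side" or "top"; returns a dict with "pixels" (420x560x3 uint8, red, green, blue), "fx", "fy", "cx", "cy" (pixels), "origin" and "attitude" of the camera in the world. Camera axes: x right, y down, z forward; pixel columns grow to the right and rows downward; lengths in mm; the calibration is good to about 2 mm. A picture is of the moment at which its call begins. There is no depth.
- r.hand_in(): hands the job in, once; it reports no verdict.
The state is a dict: "time": time; "joint_pos": joint angles; "qd": joint speeds; "joint_efforts": joint torques, N m; "tool_pos": TCP position; "tcp_rot": TCP orientation; "ft_force": force on the tool from outside, world axes, zero at the start; "wrist_torque": the same for the moment, N m; "finger_gap": finger opening in mm.
Only numpy, scipy, OpenCV 4.12 (cv2) and the standard library are available. Lean on these libraries where they do the work, as an engineer would, in place of code of your own. Each camera call takes 0.05 s, during which the arm holds its last target.

## Working session

There is one attempt and no reset: what is moved stays moved. The work goes in short steps, Python scripts to look and compute and a tool call to move; the robot and the scene stay as the last step left them, time stands still between calls to the robot, and variables do not carry over. Pictures are saved under pics/ and viewed, and the job is handed in when it is done.

Besides the shell and the picture viewer there is one more tool, called after ">>>" as name(argument=value, ...), one argument or row to a line, values as JSON. jog_arm: Moves the arm, as the interface text tells. Its arguments: {"type":"object","properties":{"targets":{"type":"array","items":{"type":"array","items":{"type":"number"}}},"newtons":{"type":"number"}},"required":["targets"]}

```bash
mkdir -p pics; python3 - <<'E'
from bench import r
import cv2,pickle
s=r.sense();print(s['time'],s['tool_pos'],s['tcp_rot'],s['finger_gap'])
for n in("side","top"):
    p=r.snapshot(n);cv2.imwrite(f'pics/{n}0.png',p['pixels'][:,:,::-1]);pickle.dump(p,open(f'{n}0.pkl','wb'))
    print(n,{k:v for k,v in p.items() if k!='pixels'})
E
ls
```

```text
0.0 [223.82186342 556.08149712 230.19935968] [-1.79891717e+02 -8.90664013e-03  1.58068924e+02] 85.1785350936557
side {'fx': 507.21736193296937, 'fy': 507.21736193296937, 'cx': 280.78994405836363, 'cy': 209.16645036496706, 'origin': array([-212.86328877, -788.46614238,  882.82859396]), 'attitude': array([-123.7057708 ,   -1.18297897,  -43.23495597])}
top {'fx': 439.35938270934844, 'fy': 439.35938270934844, 'cx': 278.0673659230582, 'cy': 212.70861048196417, 'origin': array([ 241.87461423,   15.33261035, 1496.51538483]), 'attitude': array([-167.63965861,   -0.29880218,  -94.00705632])}
pics
side0.pkl
top0.pkl
```

View pics/side0.png

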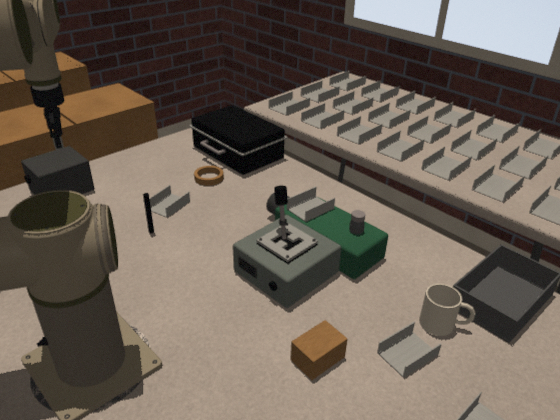

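View pics/top0.png

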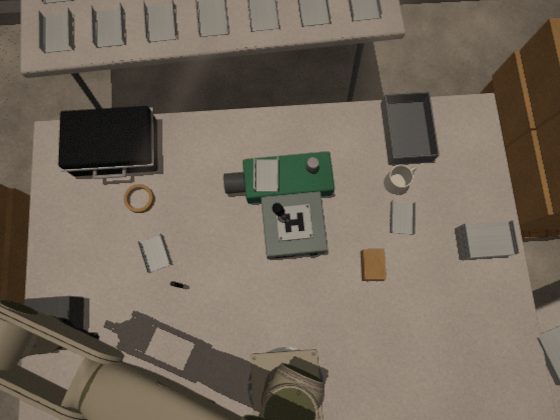

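The top view shows the gate plate at about (294,222) and the knob at about (279,210). In the side view the knob is at about (281,195). I'll enlarge both.

```bash
python3 - <<'E'
import cv2
a=cv2.imread('pics/side0.png')[170:310,210:400];b=cv2.imread('pics/top0.png')[140:270,215:345]
cv2.imwrite('pics/sz.png',cv2.resize(a,None,fx=4,fy=4,interpolation=cv2.INTER_CUBIC))
b=cv2.convertScaleAbs(b,alpha=1.5,beta=15)
cv2.imwrite('pics/tz.png',cv2.resize(b,None,fx=4.6,fy=4.6,interpolation=cv2.INTER_CUBIC))
E
```

```text
(no output)
```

View pics/sz.png

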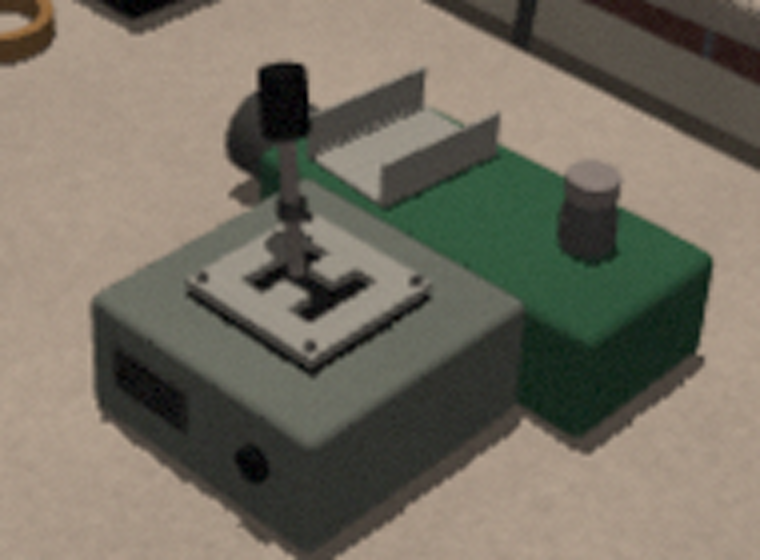

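View pics/tz.png

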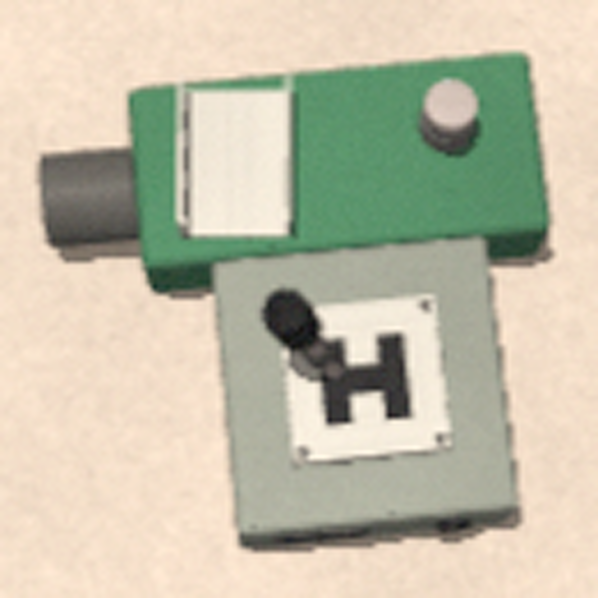

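```bash
cat > h.py <<'E'
import numpy as np,pickle
from scipy.spatial.transform import Rotation as R
from scipy.optimize import least_squares
def proj(c,P):
    P=np.atleast_2d(P)
    q=(P-c['origin'])@R.from_euler('xyz',c['attitude'],degrees=True).as_matrix()
    return np.c_[c['fx']*q[:,0]/q[:,2]+c['cx'],c['fy']*q[:,1]/q[:,2]+c['cy']]
def knobm(cr,fo,L=202):
    # direction from pivot; sideways/forward tilt
    v=np.array([np.tan(fo),-np.tan(cr),1]);v/=np.linalg.norm(v);return np.array([0,0,11])+L*v
def w(g,P):
    return np.atleast_2d(P)@R.from_euler('z',g[2]).as_matrix().T+[g[0],g[1],0]
def ray(c,u):
    M=R.from_euler('xyz',c['attitude'],degrees=True).as_matrix()
    return M@[(u[0]-c['cx'])/c['fx'],(u[1]-c['cy'])/c['fy'],1]
E
python3 - <<'E'
from h import *
t=pickle.load(open('top0.pkl','rb'));s=pickle.load(open('side0.pkl','rb'))
T=lambda a:np.array(a)/4.6+[215,140]-.4
S=lambda a:np.array(a)/4+[210,170]-.4
mod=np.array([[55,-55,105],[-55,-55,105],[-55,55,105]])
tp=T([[433,297],[451,442],[293,463]]);sp=S([[431,293],[312,365],[187,283]])
# gearbox/head corners: box back-left, back-right top 91 ; head front right etc
kt=T([293,318]);ks=S([284,100])
f=lambda g:np.r_[(proj(t,w(g,mod))-tp).ravel(),(proj(s,w(g,mod))-sp).ravel()]
o=least_squares(f,[500,0,0]);print(o.x,np.degrees(o.x[2]),o.fun.round(1))
g=o.x
f2=lambda q:np.r_[(proj(t,w(g,knobm(*q)))-kt).ravel(),(proj(s,w(g,knobm(*q)))-ks).ravel()]
k=least_squares(f2,[-.2,.0]);print(k.x,k.fun.round(1),w(g,knobm(*k.x)))
np.save('g.npy',g)
for q in[(-.23,-.25),(-.23,0),(-.23,.25)]:print(q,f2(q).round(1))
E
```

```text
[ 5.11674918e+02 -6.39262107e+01  2.63022649e-02] 1.5070087700969326 [ 0.8 -0.3  0.7  1.4  0.9  0.   0.3 -1.8 -0.5 -0.8 -0.2 -0.5]
[-0.25973963  0.13406517] [-0.3 -0.1  0.1  0.8] [[536.42277783 -11.81309977 204.58658815]]
(-0.23, -0.25) [  4.3  24.2 -19.9  14.1]
(-0.23, 0) [ 2.3  8.  -5.8  4.5]
(-0.23, 0.25) [ 1.2 -7.3  8.3 -0.4]
```

The lever is in the left lane with fore about 0.13 rad, so it stands between the slots. Both cameras agree to under 1 px, and the knob is at about (536,-12,205). The plan is to use shut fingers: push it back from the front, then right, then forward. I'll write a delta helper first.

```bash
cat > d.py <<'E'
import sys
from h import *
from bench import r
g=np.load('g.npy')
def delta(p,yaw=181.5):
    s=r.sense();A=R.from_euler('xyz',s['tcp_rot'],degrees=True)
    B=R.from_euler('xyz',[180,0,yaw],degrees=True)
    dd=A.inv().apply(np.array(p)-s['tool_pos'])/1000
    print(s['time'].__round__(2),s['tool_pos'].round(1),s['tcp_rot'].round(2),s['ft_force'].round(2),round(s['finger_gap'],1))
    print('delta',dd.round(4),(A.inv()*B).as_rotvec().round(4))
if len(sys.argv)>3: delta([float(a) for a in sys.argv[1:4]])
E
python3 d.py 590 -12 275
```

```text
0.1 [223.8 556.1 230.4] [-1.7990e+02 -1.0000e-02  1.5807e+02] [ 0.27  0.2  -0.73] 85.2
delta [-0.5518 -0.3904 -0.0441] [-0.0016 -0.0005 -0.4089]
```

>>> jog_arm(
  targets=[
    [-0.03, -0.02, -0.02, 0, 0, -0.1, 1],
    [-0.062, -0.044, -0.035, 0, 0, -0.2, 1],
    [-0.095, -0.067, -0.044, 0, 0, -0.3, 1],
    [-0.128, -0.09, -0.044, 0, 0, -0.4, 1],
    [-0.161, -0.113, -0.044, 0, 0, -0.409, 1],
  ],
)

```text
time: 0.52
tool_pos: [332.0, 390.3, 276.0]
tcp_rot: [180.0, 0.1, -178.1]
ft_force: [1.2, 0.0, -0.2]
finger_gap: 25.5
```

```bash
python3 d.py 590 -12 275
```

```text
0.52 [332.  390.3 276. ] [ 1.7996e+02  6.0000e-02 -1.7809e+02] [ 1.25  0.02 -0.22] 25.5
delta [-0.2445 -0.4106  0.0009] [0.0008 0.001  0.0071]
```

>>> jog_arm(
  targets=[
    [-0.02, -0.034, 0, 0, 0, 0, 1],
    [-0.04, -0.068, 0, 0, 0, 0, 1],
    [-0.06, -0.102, 0, 0, 0, 0, 1],
    [-0.08, -0.136, 0, 0, 0, 0, 1],
    [-0.1, -0.17, 0, 0, 0, 0, 1],
  ],
)

```text
time: 0.93
tool_pos: [436.0, 222.4, 275.0]
tcp_rot: [-180.0, -0.0, -178.5]
ft_force: [0.3, 0.5, 0.1]
finger_gap: 0.4
```

>>> jog_arm(
  targets=[
    [-0.02, -0.034, 0, 0, 0, 0, 1],
    [-0.04, -0.068, 0, 0, 0, 0, 1],
    [-0.06, -0.102, 0, 0, 0, 0, 1],
    [-0.08, -0.136, 0, 0, 0, 0, 1],
    [-0.1, -0.17, 0, 0, 0, 0, 1],
  ],
)

```text
time: 1.35
tool_pos: [540.5, 55.1, 274.9]
tcp_rot: [180.0, -0.0, -178.5]
ft_force: [-0.6, 0.6, 0.2]
finger_gap: -0.0
```

>>> jog_arm(
  targets=[
    [-0.03, -0.02, 0, 0, 0, 0, 1],
    [-0.045, -0.04, 0, 0, 0, 0, 1],
    [-0.045, -0.05, 0, 0, 0, 0, 1],
    [-0.045, -0.05, 0, 0, 0, 0, 1],
    [-0.045, -0.05, 0, 0, 0, 0, 1],
  ],
)

```text
time: 1.77
tool_pos: [585.8, 8.2, 274.7]
tcp_rot: [180.0, -0.1, -178.6]
ft_force: [-0.5, 1.3, 0.3]
finger_gap: -0.0
```

```bash
python3 d.py 590 -12 200
```

```text
1.77 [585.8   8.2 274.7] [ 1.7997e+02 -8.0000e-02 -1.7856e+02] [-0.5   1.25  0.28] -0.0
delta [-0.0038 -0.0203  0.0747] [ 0.0005 -0.0014 -0.001 ]
```

>>> jog_arm(
  targets=[
    [-0.004, -0.02, 0, 0, 0, 0, 1],
    [-0.004, -0.02, 0.025, 0, 0, 0, 1],
    [-0.004, -0.02, 0.05, 0, 0, 0, 1],
    [-0.004, -0.02, 0.075, 0, 0, 0, 1],
    [-0.004, -0.02, 0.075, 0, 0, 0, 1],
  ],
)

```text
time: 2.18
tool_pos: [587.0, -9.8, 194.4]
tcp_rot: [179.9, -0.5, -178.4]
ft_force: [-1.1, -0.5, -1.4]
finger_gap: -0.2
```

```bash
cat > look.py <<'E'
import sys,cv2
from d import *
n=sys.argv[1]
t=r.snapshot('top');s=r.snapshot('side');x=r.sense()
print(x['time'],x['tool_pos'].round(1),x['ft_force'].round(1))
for k,c in(('t',t),('s',s)):pickle.dump(c,open(f'{k}{n}.pkl','wb'))
T=t['pixels'][170:250,240:340,::-1];S=s['pixels'][150:250,230:330,::-1]
T=cv2.resize(cv2.convertScaleAbs(T,alpha=1.8,beta=20),(400*1,320),interpolation=cv2.INTER_CUBIC)
S=cv2.resize(cv2.convertScaleAbs(S,alpha=1.8,beta=20),(400,400),interpolation=cv2.INTER_CUBIC)
T=cv2.copyMakeBorder(T,0,80,0,0,cv2.BORDER_CONSTANT)
cv2.imwrite(f'pics/l{n}.png',np.hstack([T,S]))
E
cat > kn.py <<'E'
# kn.py n ut vt us vs  (composite pixels) ; nan to skip
import sys
from h import *
g=np.load('g.npy');n=sys.argv[1];a=np.array([float(v) for v in sys.argv[2:6]])
t=pickle.load(open(f't{n}.pkl','rb'));s=pickle.load(open(f's{n}.pkl','rb'))
kt=a[:2]/4+[240,170]-.4;ks=(a[2:]-[400,0])/4+[230,150]-.4
def f2(q):
    e=np.r_[(proj(t,w(g,knobm(*q)))-kt).ravel(),(proj(s,w(g,knobm(*q)))-ks).ravel()];return e[np.isfinite(e)]
k=least_squares(f2,[0,0]);print('cross,fore',k.x.round(3),'res',k.fun.round(1),'knob',w(g,knobm(*k.x)).round(1))
E
python3 look.py 1
```

```text
2.2833 [589.7 -10.3 200. ] [-0.4 -0.   0.2]
```

View pics/l1.png

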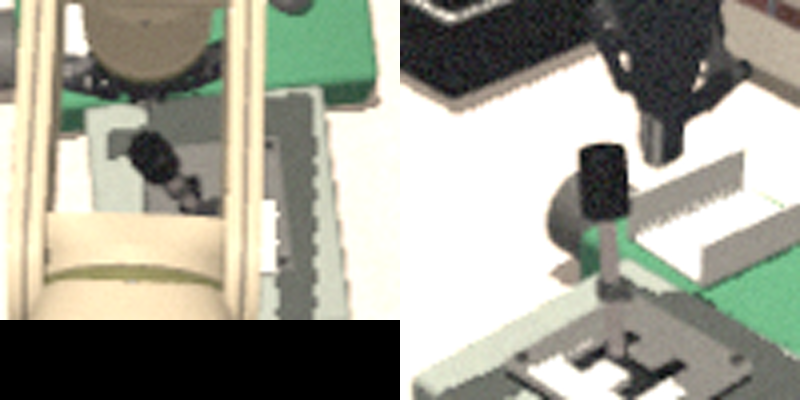

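The side view shows the fingers in front of the knob, which sits at about (605,180) in the composite, and the lever is unmoved. I'll push back slowly.

>>> jog_arm(
  targets=[
    [0.01, -0.002, 0, 0, 0, 0, 1],
    [0.018, -0.002, 0, 0, 0, 0, 1],
    [0.026, -0.002, 0, 0, 0, 0, 1],
    [0.032, -0.002, 0, 0, 0, 0, 1],
    [0.038, -0.002, 0, 0, 0, 0, 1],
  ],
)

```text
time: 2.7
tool_pos: [553.3, -14.5, 202.0]
tcp_rot: [-180.0, 0.2, -178.5]
ft_force: [3.0, -0.1, 1.3]
finger_gap: 0.1
```

```bash
python3 look.py 2; python3 kn.py 1 nan nan 605 180
```

```text
2.8 [552.8 -14.7 201.4] [ 1.6 -0.2  1.1]
cross,fore [-0.288  0.165] res [-0.  0.] knob [[541.9  -6.4 202.3]]
```

View pics/l2.png

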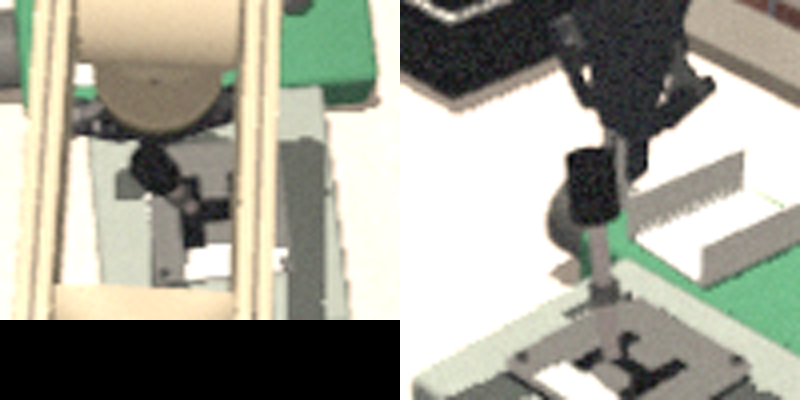

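Contact is made: the knob is now at about (594,186) in the side part and (157,167) in the top part.

```bash
python3 kn.py 2 157 167 594 186;python3 kn.py 2 nan nan 594 186; python3 kn.py 1 155 156 605 180
python3 - <<'E'
from h import *
g=np.load('g.npy');s=pickle.load(open('s2.pkl','rb'));t=pickle.load(open('t2.pkl','rb'))
for q in[(-.24,0),(-.24,.05),(-.23,.1),(0,0),(.23,0),(.23,.25)]:
  P=w(g,knobm(*q));print(q,P.round(1),((proj(s,P)+.4-[230,150])*4+[400,0]).round(),((proj(t,P)+.4-[240,170])*4).round())
E
```

```text
cross,fore [-0.254  0.087] res [-0.3  0.1  0.3  0.4] knob [[527.2 -12.9 205.8]]
cross,fore [-0.269  0.096] res [-0.  0.] knob [[529.  -10.1 204.9]]
cross,fore [-0.258  0.136] res [-0.3 -0.1  0.1  0.8] knob [[536.9 -12.1 204.6]]
(-0.24, 0) [[510.4 -15.9 207.2]] [[579. 197.]] [[161. 189.]]
(-0.24, 0.05) [[520.2 -15.7 207. ]] [[590. 192.]] [[160. 176.]]
(-0.23, 0.1) [[530.1 -17.6 206.7]] [[604. 188.]] [[162. 163.]]
(0, 0) [[511.7 -63.9 213. ]] [[634. 221.]] [[226. 181.]]
(0.23, 0) [[ 512.9 -110.   207.7]] [[689. 259.]] [[286. 177.]]
(0.23, 0.25) [[ 561.6 -107.3  201.9]] [[742. 235.]] [[277. 116.]]
```

>>> jog_arm(
  targets=[
    [0.005, 0, 0, 0, 0, 0, 1],
    [0.01, 0, 0, 0, 0, 0, 1],
    [0.014, 0, 0, 0, 0, 0, 1],
    [0.016, 0, 0, 0, 0, 0, 1],
    [0.016, 0, 0, 0, 0, 0, 1],
  ],
)

```text
time: 3.22
tool_pos: [536.6, -15.1, 200.3]
tcp_rot: [180.0, -0.0, -178.5]
ft_force: [1.4, 0.0, 1.0]
finger_gap: 0.2
```

```bash
python3 look.py 3
```

```text
3.3167 [536.9 -15.1 200.2] [1.9 0.5 1.3]
```

View pics/l3.png

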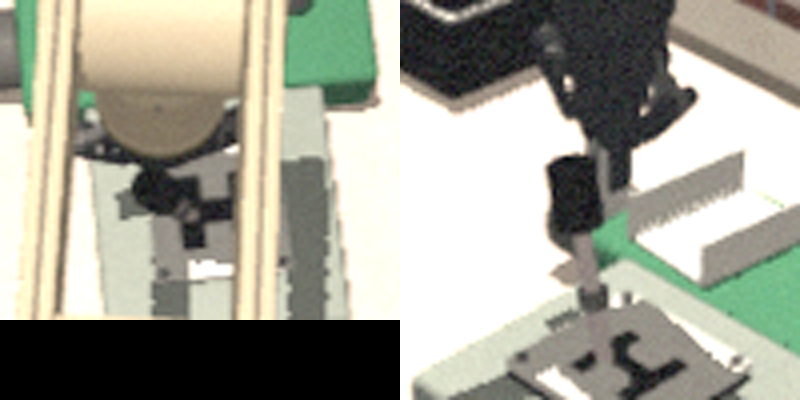

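The knob is at about (575,194) in the side part and (157,186) in the top part. The stem looks in line with the crossing slot.

```bash
python3 kn.py 3 nan nan 575 194;python3 kn.py 3 157 187 575 194
```

```text
cross,fore [-0.271  0.014] res [-0.  0.] knob [[513.   -9.9 205.6]]
cross,fore [-0.26   0.008] res [-0.2  0.1  0.2  0.3] knob [[511.9 -11.9 206.2]]
```

>>> jog_arm(
  targets=[
    [-0.015, 0, 0, 0, 0, 0, 1],
    [-0.025, 0.01, 0, 0, 0, 0, 1],
    [-0.025, 0.035, 0, 0, 0, 0, 1],
    [-0.02, 0.058, 0, 0, 0, 0, 1],
    [-0.01, 0.058, 0, 0, 0, 0, 1],
  ],
)

```text
time: 3.73
tool_pos: [545.1, 46.3, 199.4]
tcp_rot: [179.9, -0.1, -178.4]
ft_force: [0.2, -0.3, -0.5]
finger_gap: -0.2
```

```bash
python3 d.py 511 40 197
```

```text
3.73 [545.1  46.3 199.4] [ 1.7990e+02 -1.1000e-01 -1.7839e+02] [ 0.22 -0.29 -0.52] -0.2
delta [ 0.0343 -0.0054  0.0025] [ 0.0017 -0.0019  0.0019]
```

>>> jog_arm(
  targets=[
    [0.015, 0, 0.001, 0, 0, 0, 1],
    [0.03, 0, 0.002, 0, 0, 0, 1],
    [0.035, -0.003, 0.003, 0, 0, 0, 1],
    [0.035, -0.007, 0.003, 0, 0, 0, 1],
    [0.035, -0.011, 0.003, 0, 0, 0, 1],
  ],
)

```text
time: 4.15
tool_pos: [510.9, 30.7, 197.2]
tcp_rot: [-180.0, -0.0, -178.5]
ft_force: [0.1, 0.5, -0.4]
finger_gap: -0.1
```

```bash
python3 look.py 4
```

```text
4.25 [511.3  30.3 197.4] [ 0.5 -0.7 -0.6]
```

View pics/l4.png

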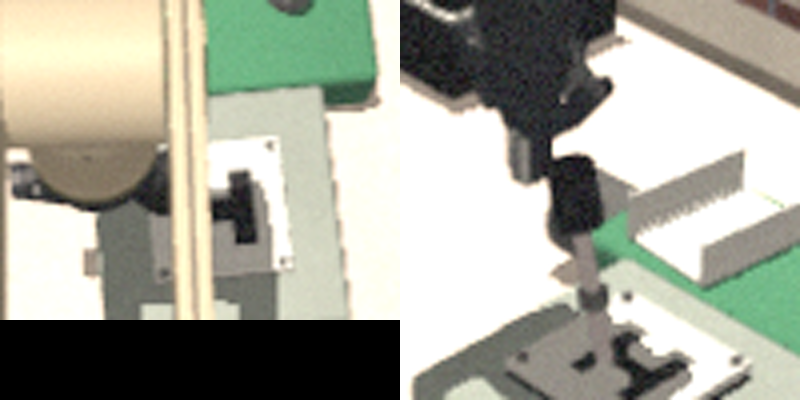

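The knob is still at (575,194), with the fingers just to its left. Now I'll push right.

>>> jog_arm(
  targets=[
    [0, -0.01, 0, 0, 0, 0, 1],
    [0, -0.02, 0, 0, 0, 0, 1],
    [0, -0.03, 0, 0, 0, 0, 1],
    [0, -0.038, 0, 0, 0, 0, 1],
    [0, -0.045, 0, 0, 0, 0, 1],
  ],
)

```text
time: 4.67
tool_pos: [512.1, -15.0, 197.5]
tcp_rot: [-180.0, 0.0, -178.5]
ft_force: [1.5, 2.8, 1.8]
finger_gap: -0.1
```

```bash
python3 look.py 5
```

```text
4.7667 [512.  -15.3 197.3] [0.6 0.8 1.2]
```

View pics/l5.png

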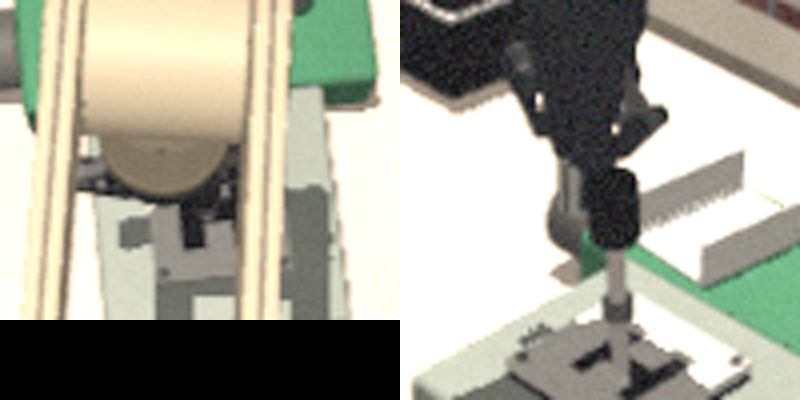

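The knob is at about (612,209). It is crossing along the expected line, with cross about -0.09. Continuing.

>>> jog_arm(
  targets=[
    [0, -0.01, 0, 0, 0, 0, 1],
    [0, -0.02, 0, 0, 0, 0, 1],
    [0, -0.03, 0, 0, 0, 0, 1],
    [0, -0.04, 0, 0, 0, 0, 1],
    [0, -0.05, 0, 0, 0, 0, 1],
  ],
)

```text
time: 5.18
tool_pos: [513.2, -64.6, 197.3]
tcp_rot: [-180.0, 0.0, -178.5]
ft_force: [1.6, 1.6, 0.2]
finger_gap: -0.2
```

```bash
python3 look.py 6; python3 kn.py 5 nan nan 612 209
```

```text
5.2833 [513.  -65.4 196.9] [-1.3  0.5  0.7]
cross,fore [-0.095  0.001] res [0. 0.] knob [[511.5 -44.7 212.1]]
```

View pics/l6.png

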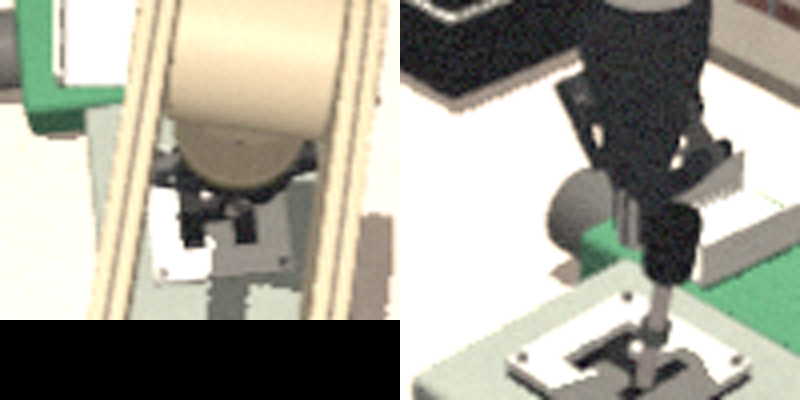

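The knob is at about (671,245), cross about 0.16. It needs roughly 16 mm more.

>>> jog_arm(
  targets=[
    [0, -0.005, 0, 0, 0, 0, 1],
    [0, -0.01, 0, 0, 0, 0, 1],
    [0, -0.014, 0.001, 0, 0, 0, 1],
    [0, -0.016, 0.002, 0, 0, 0, 1],
    [0, -0.016, 0.002, 0, 0, 0, 1],
  ],
)

```text
time: 5.7
tool_pos: [513.6, -80.2, 195.2]
tcp_rot: [-180.0, -0.0, -178.5]
ft_force: [-1.0, 1.6, 0.7]
finger_gap: 0.3
```

```bash
python3 look.py 7; python3 kn.py 6 nan nan 671 245
```

```text
5.8 [513.6 -79.8 195.3] [0.5 1.3 1.2]
cross,fore [ 0.154 -0.001] res [0. 0.] knob [[512.3 -95.  210.6]]
```

View pics/l7.png

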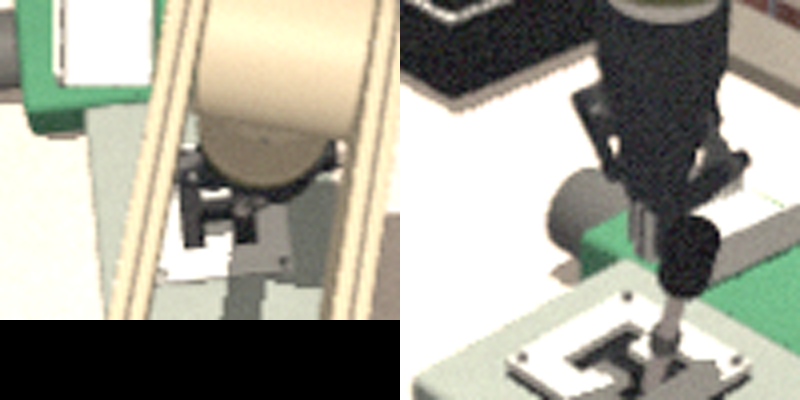

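>>> jog_arm(
  targets=[
    [0, -0.002, 0, 0, 0, 0, 1],
    [0, -0.003, 0, 0, 0, 0, 1],
    [0, -0.003, 0, 0, 0, 0, 1],
  ],
)

```text
time: 6.05
tool_pos: [513.6, -82.7, 195.1]
tcp_rot: [180.0, -0.0, -178.5]
ft_force: [0.3, 1.5, -1.5]
finger_gap: -0.1
```

>>> jog_arm(
  targets=[
    [0, 0.015, 0, 0, 0, 0, 1],
    [0, 0.03, 0, 0, 0, 0, 1],
    [0, 0.03, 0, 0, 0, 0, 1],
  ],
)

```text
time: 6.3
tool_pos: [512.9, -51.2, 195.3]
tcp_rot: [180.0, 0.0, -178.4]
ft_force: [-0.6, -0.5, -0.5]
finger_gap: 0.2
```

```bash
python3 look.py 8; python3 kn.py 7 nan nan 689 257
```

```text
6.4 [513.  -52.8 195.4] [-0.4 -0.8  0.1]
cross,fore [0.223 0.006] res [0. 0.] knob [[ 514.1 -108.5  208. ]]
```

View pics/l8.png

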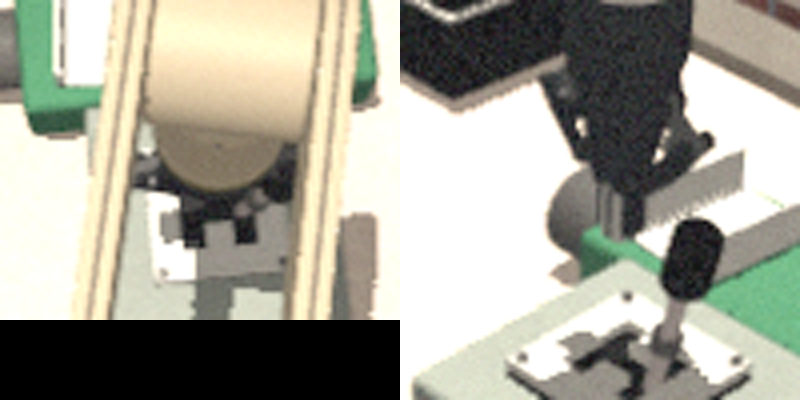

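The knob is at about (692,260), so cross is about 0.24, fore about 0, and it stays put when released. Next I'll go around to the robot side of it.

>>> jog_arm(
  targets=[
    [0.02, 0, 0, 0, 0, 0, 1],
    [0.04, 0, 0, 0, 0, 0, 1],
    [0.058, -0.005, 0, 0, 0, 0, 1],
    [0.058, -0.03, 0, 0, 0, 0, 1],
    [0.058, -0.058, 0, 0, 0, 0, 1],
  ],
)

```text
time: 6.82
tool_pos: [455.9, -112.7, 195.6]
tcp_rot: [-180.0, 0.0, -178.4]
ft_force: [-0.4, -0.4, 0.3]
finger_gap: 0.2
```

>>> jog_arm(
  targets=[
    [-0.005, 0, 0, 0, 0, 0, 1],
    [-0.01, 0, 0, 0, 0, 0, 1],
    [-0.015, 0, 0, 0, 0, 0, 1],
  ],
)

```text
time: 7.07
tool_pos: [471.9, -112.2, 195.4]
tcp_rot: [180.0, 0.0, -178.6]
ft_force: [0.9, -0.1, 0.1]
finger_gap: -0.2
```

```bash
python3 look.py 9; python3 kn.py 8 nan nan 692 260
```

```text
7.1667 [ 472.2 -111.4  195.2] [ 0.1 -0.1  0.1]
cross,fore [0.237 0.005] res [-0.  0.] knob [[ 513.9 -111.2  207.4]]
```

View pics/l9.png

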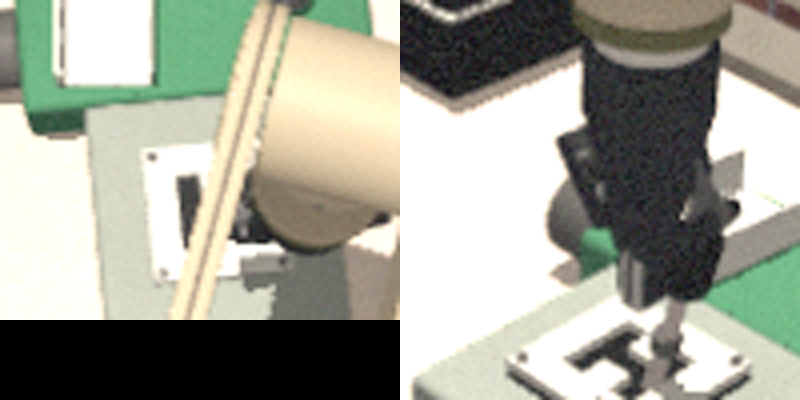

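The fingers are directly behind the knob and lined up. Pushing forward.

>>> jog_arm(
  targets=[
    [-0.01, 0, 0, 0, 0, 0, 1],
    [-0.018, 0, 0, 0, 0, 0, 1],
    [-0.026, 0, 0, 0, 0, 0, 1],
    [-0.034, 0, 0.001, 0, 0, 0, 1],
    [-0.042, 0, 0.002, 0, 0, 0, 1],
  ],
)

```text
time: 7.58
tool_pos: [514.2, -110.4, 193.3]
tcp_rot: [-180.0, -0.0, -178.5]
ft_force: [-2.0, -0.4, 1.0]
finger_gap: 0.1
```

```bash
python3 look.py 10
```

```text
7.6833 [ 514.4 -110.4  192.9] [-1.9  0.6  0.8]
```

View pics/l10.png

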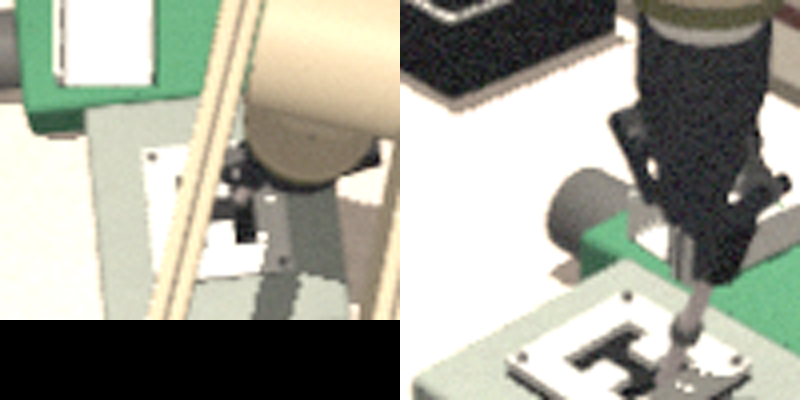

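>>> jog_arm(
  targets=[
    [-0.005, 0, 0.001, 0, 0, 0, 1],
    [-0.01, 0, 0.002, 0, 0, 0, 1],
    [-0.014, 0, 0.003, 0, 0, 0, 1],
    [-0.016, 0, 0.003, 0, 0, 0, 1],
  ],
)

```text
time: 8.02
tool_pos: [529.8, -110.3, 190.0]
tcp_rot: [180.0, -0.0, -178.5]
ft_force: [-1.9, 0.0, 2.2]
finger_gap: 0.1
```

>>> jog_arm(
  targets=[
    [-0.002, 0, 0.001, 0, 0, 0, 1],
    [-0.003, 0, 0.001, 0, 0, 0, 1],
    [-0.003, 0, 0.001, 0, 0, 0, 1],
  ],
)

```text
time: 8.27
tool_pos: [532.5, -110.2, 189.1]
tcp_rot: [180.0, -0.0, -178.5]
ft_force: [-1.4, 0.2, 1.1]
finger_gap: 0.1
```

```bash
python3 look.py 11
```

```text
8.3667 [ 532.3 -110.2  189.2] [-1.1  1.2  0.6]
```

View pics/l11.png

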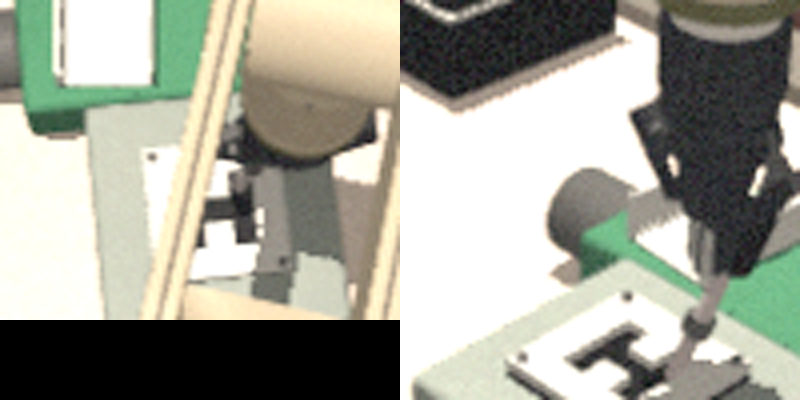

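The gripper hides the knob, so I'll back off to measure.

>>> jog_arm(
  targets=[
    [0.02, 0, 0, 0, 0, 0, 1],
    [0.045, 0, 0, 0, 0, 0, 1],
    [0.075, 0, 0, 0, 0, 0, 1],
    [0.075, 0, 0, 0, 0, 0, 1],
  ],
)

```text
time: 8.7
tool_pos: [453.2, -111.9, 187.8]
tcp_rot: [180.0, -0.2, -178.5]
ft_force: [-0.1, 0.1, -0.8]
finger_gap: -0.0
```

```bash
python3 look.py 12
```

```text
8.8 [ 457.  -112.4  189.4] [ 0.6 -0.4  0.2]
```

View pics/l12.png

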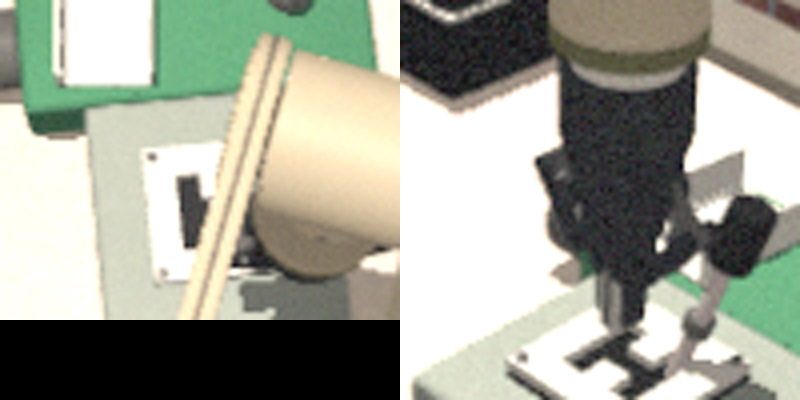

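The knob now stands at about (743,236) in the side part; the prediction for (0.23, 0.25) was (742,235).

```bash
python3 kn.py 12 nan nan 743 236; python3 kn.py 12 nan nan 741 236;python3 kn.py 12 nan nan 743 234; python3 - <<'E'
import cv2,pickle
p=pickle.load(open('s12.pkl','rb'))['pixels'][190:250,290:350,::-1]
cv2.imwrite('pics/z12.png',cv2.resize(cv2.convertScaleAbs(p,alpha=1.8,beta=25),(600,600),interpolation=cv2.INTER_CUBIC))
E
```

```text
cross,fore [0.233 0.25 ] res [-0.  0.] knob [[ 561.6 -107.9  201.7]]
cross,fore [0.231 0.243] res [-0.  0.] knob [[ 560.2 -107.5  202.2]]
cross,fore [0.225 0.259] res [0. 0.] knob [[ 563.3 -106.3  201.6]]
```

View pics/z12.png

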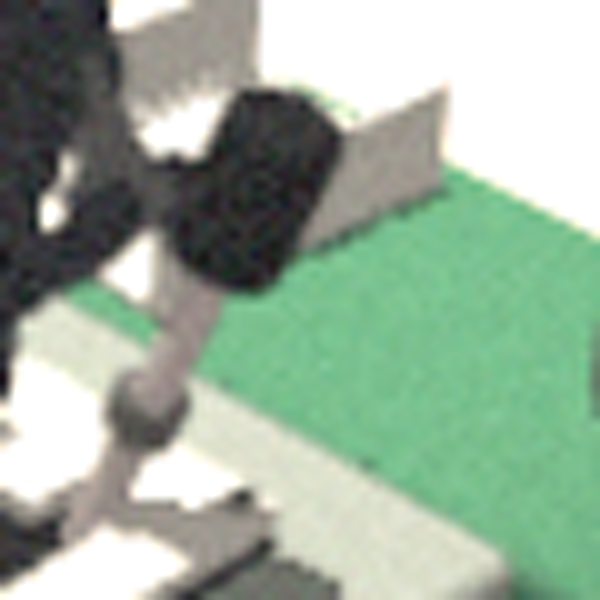

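It is about (0.23, 0.25). I'll clear the arm so both views can check it.

>>> jog_arm(
  targets=[
    [0.01, 0.03, -0.02, 0, 0, 0, 1],
    [0.02, 0.06, -0.04, 0, 0, 0, 1],
    [0.02, 0.09, -0.06, 0, 0, 0, 1],
    [0.02, 0.125, -0.06, 0, 0, 0, 1],
    [0.02, 0.16, -0.06, 0, 0, 0, 1],
  ],
)

```text
time: 9.22
tool_pos: [435.1, 48.5, 251.9]
tcp_rot: [-180.0, 0.3, -178.6]
ft_force: [0.6, 0.1, -0.7]
finger_gap: -0.2
```

>>> jog_arm(
  targets=[
    [0, 0.03, 0, 0, 0, 0, 1],
    [0, 0.06, 0, 0, 0, 0, 1],
    [0, 0.09, 0, 0, 0, 0, 1],
    [0, 0.12, 0, 0, 0, 0, 1],
    [0, 0.12, 0, 0, 0, 0, 1],
  ],
)

```text
time: 9.63
tool_pos: [430.5, 172.0, 249.8]
tcp_rot: [179.9, 0.1, -178.3]
ft_force: [0.9, 0.2, -0.3]
finger_gap: -0.2
```

```bash
python3 look.py 13
```

```text
9.7333 [430.7 168.4 249.5] [-0.7 -1.8 -1.4]
```

View pics/l13.png

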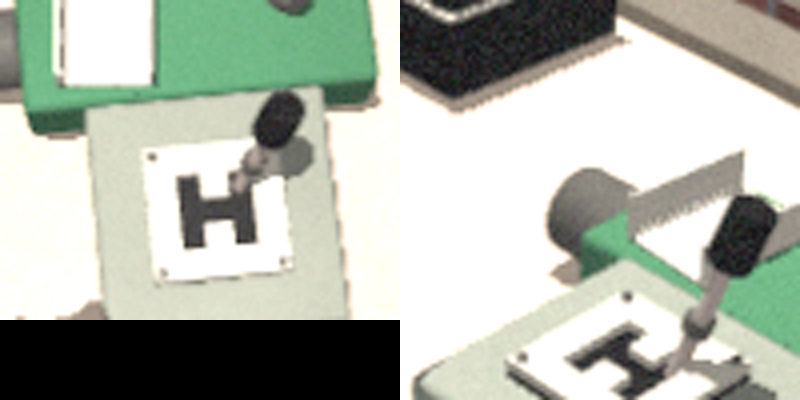

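With the arm clear, the top part shows the knob at about (278,119) and the stem at the forward end of the right lane. The side part shows the knob at (743,236).

```bash
python3 kn.py 13 278 119 743 236;python3 kn.py 13 278 119 nan nan; python3 - <<'E'
from h import *
# refine gate using left top plate corner, compare
t=pickle.load(open('t13.pkl','rb'));g=np.load('g.npy')
m=np.array([[55,55,105],[55,-55,105],[-55,-55,105],[-55,55,105]])
print(((proj(t,w(g,m))+.4-[240,170])*4).round())
E
python3 - <<'E'
import cv2,numpy as np,pickle
a=pickle.load(open('top0.pkl','rb'))['pixels'][...,::-1];b=pickle.load(open('t13.pkl','rb'))['pixels'][...,::-1]
o=np.vstack([a[140:300,130:430],b[140:300,130:430]])
cv2.imwrite('pics/cmp.png',cv2.resize(o,(560,597)))
E
```

```text
cross,fore [0.235 0.243] res [ 0.1 -0.3 -0.2  0.2] knob [[ 560.2 -108.4  202. ]]
cross,fore [0.233 0.238] res [-0.  0.] knob [[ 559.3 -108.2  202.3]]
[[145. 149.]
 [280. 137.]
 [295. 270.]
 [158. 283.]]
```

View pics/cmp.png

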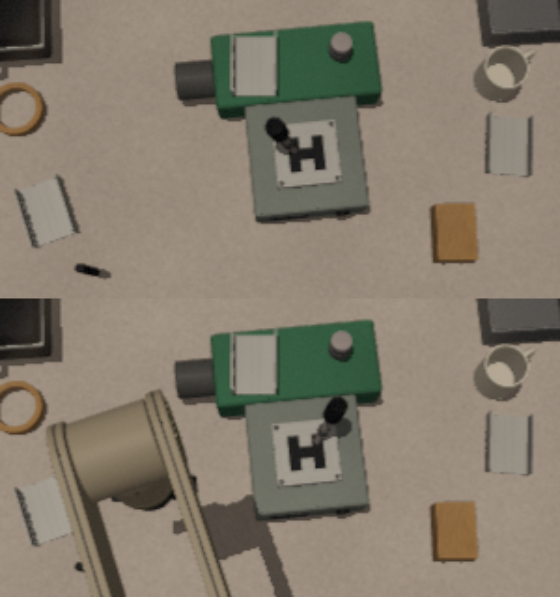

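Both views agree on about (0.235, 0.24), which is inside the limit by only about 4 mm at the knob. The other objects are unmoved. There is plenty of time, so I'll go back and nudge it about 4 mm further home.

>>> jog_arm(
  targets=[
    [0, -0.035, 0, 0, 0, 0, 1],
    [0, -0.07, 0, 0, 0, 0, 1],
    [0, -0.105, 0, 0, 0, 0, 1],
    [0, -0.14, 0, 0, 0, 0, 1],
    [0, -0.17, 0, 0, 0, 0, 1],
  ],
)

```text
time: 10.15
tool_pos: [434.7, -5.9, 249.7]
tcp_rot: [-179.9, 0.1, -178.6]
ft_force: [1.3, 0.4, -0.1]
finger_gap: -0.0
```

>>> jog_arm(
  targets=[
    [-0.004, -0.03, 0, 0, 0, 0, 1],
    [-0.008, -0.06, 0, 0, 0, 0, 1],
    [-0.015, -0.09, 0.01, 0, 0, 0, 1],
    [-0.02, -0.11, 0.03, 0, 0, 0, 1],
    [-0.02, -0.11, 0.05, 0, 0, 0, 1],
  ],
)

```text
time: 10.57
tool_pos: [458.7, -117.5, 199.9]
tcp_rot: [-179.8, 0.2, -178.8]
ft_force: [0.5, -0.1, 0.2]
finger_gap: 0.1
```

>>> jog_arm(
  targets=[
    [0, 0, 0.01, 0, 0, 0, 1],
    [0, 0, 0.01, 0, 0, 0, 1],
    [0, 0, 0.01, 0, 0, 0, 1],
  ],
)

```text
time: 10.82
tool_pos: [457.1, -112.3, 189.2]
tcp_rot: [180.0, -0.1, -178.5]
ft_force: [-0.4, -0.6, 0.4]
finger_gap: -0.1
```

```bash
python3 d.py 525 -110 189
```

```text
10.82 [ 457.1 -112.3  189.2] [ 1.7998e+02 -6.0000e-02 -1.7852e+02] [-0.35 -0.55  0.39] -0.1
delta [-0.068   0.0006  0.0002] [ 0.0004 -0.001  -0.0004]
```

>>> jog_arm(
  targets=[
    [-0.02, 0, 0, 0, 0, 0, 1],
    [-0.04, 0, 0, 0, 0, 0, 1],
    [-0.06, 0, 0, 0, 0, 0, 1],
    [-0.068, 0, 0, 0, 0, 0, 1],
    [-0.07, 0, 0, 0, 0, 0, 1],
  ],
)

```text
time: 11.23
tool_pos: [529.1, -110.0, 190.8]
tcp_rot: [-180.0, 0.1, -178.4]
ft_force: [0.5, -0.3, 0.5]
finger_gap: 0.0
```

>>> jog_arm(
  targets=[
    [-0.003, 0, 0, 0, 0, 0, 1],
    [-0.006, 0, 0, 0, 0, 0, 1],
    [-0.008, 0, 0.001, 0, 0, 0, 1],
  ],
)

```text
time: 11.48
tool_pos: [535.1, -110.2, 188.8]
tcp_rot: [-180.0, -0.0, -178.5]
ft_force: [-1.6, -0.6, 1.7]
finger_gap: 0.0
```

>>> jog_arm(
  targets=[
    [-0.001, 0, 0.001, 0, 0, 0, 1],
    [-0.001, 0, 0.001, 0, 0, 0, 1],
  ],
)

```text
time: 11.65
tool_pos: [536.2, -110.2, 187.3]
tcp_rot: [180.0, -0.0, -178.5]
ft_force: [-1.3, -0.1, 1.5]
finger_gap: 0.0
```

The force stayed low at about 2 N. Retreating to the same clear pose.

>>> jog_arm(
  targets=[
    [0.02, 0, 0, 0, 0, 0, 1],
    [0.05, 0, 0, 0, 0, 0, 1],
    [0.08, 0, 0, 0, 0, 0, 1],
    [0.09, 0.02, -0.02, 0, 0, 0, 1],
    [0.1, 0.05, -0.04, 0, 0, 0, 1],
  ],
)

```text
time: 12.07
tool_pos: [432.5, -63.7, 225.8]
tcp_rot: [180.0, -0.2, -178.7]
ft_force: [1.5, 0.7, 1.3]
finger_gap: 0.4
```

>>> jog_arm(
  targets=[
    [0, 0.035, -0.02, 0, 0, 0, 1],
    [0, 0.07, -0.02, 0, 0, 0, 1],
    [0, 0.105, -0.02, 0, 0, 0, 1],
    [0, 0.14, -0.02, 0, 0, 0, 1],
    [0, 0.175, -0.02, 0, 0, 0, 1],
  ],
)

```text
time: 12.48
tool_pos: [430.2, 113.6, 247.7]
tcp_rot: [180.0, 0.1, -178.5]
ft_force: [-0.5, 0.1, -0.7]
finger_gap: -0.2
```

>>> jog_arm(
  targets=[
    [0, 0.03, 0, 0, 0, 0, 1],
    [0, 0.05, 0, 0, 0, 0, 1],
    [0, 0.05, 0, 0, 0, 0, 1],
    [0, 0.05, 0, 0, 0, 0, 1],
    [0, 0.05, 0, 0, 0, 0, 1],
  ],
)

```text
time: 12.9
tool_pos: [429.2, 161.5, 247.2]
tcp_rot: [-180.0, -0.0, -178.5]
ft_force: [-0.4, -0.5, 0.1]
finger_gap: -0.2
```

```bash
python3 look.py 14; python3 - <<'E'
import cv2,pickle
a=pickle.load(open('s14.pkl','rb'))['pixels'][...,::-1]
cv2.imwrite('pics/sfull.png',a)
E
```

```text
13.0 [429.4 161.1 247.3] [0.1 0.5 1.2]
```

View pics/l14.png

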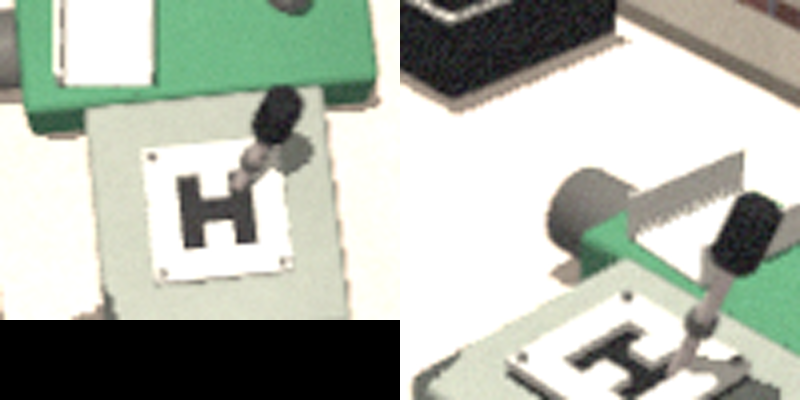

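View pics/sfull.png

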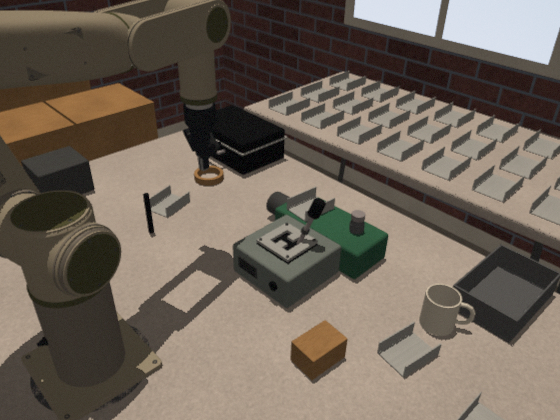

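The knob is now at about (277,114) in the top part and (747,234) in the side part. The full side view shows the marker, brackets, jar and carton where they began, and the gripper clear of everything.

```bash
python3 kn.py 14 277 114 747 234; python3 - <<'E'
from bench import r
print(r.sense()['ft_force'].round(1));print(r.hand_in())
E
```

```text
cross,fore [0.234 0.265] res [-0.  -0.3 -0.2  0.3] knob [[ 564.5 -107.8  201. ]]
[0.1 0.5 1.2]
the job is handed in; nothing more can be done
None
```

The lever is in the third slot and the job is handed in, at about 13 s of the 64 s allowed. No verdict came back, so the figures below are my own last checks.

- **How it was done:** The lever started in the left lane, about 0.13 rad forward. With the fingers shut I pushed it back level with the crossing slot, across to the right-hand lane, and then forward. The first forward push left it at about 0.24 rad, too close to the 0.22 limit, so I went back and nudged it a little further. Then I backed well clear.
- **Lever position:** The two cameras agree to 0.3 px on shift_cross about 0.234 and shift_fore about 0.265 rad. The limits are 0.19 and 0.22. I judge these good to about 0.01–0.02 rad, because views from the side camera alone disagreed with both cameras by up to about 0.03 rad.
- **Forces:** The readings after each push never passed about 3 N.
- **Knob:** I did not measure how far it sat up its stem. It looked seated, and its position fitted the seated length.
- **Other objects:** By eye, the brackets, jar, carton and marker stand where they began; I did not measure them. The robot touches nothing.

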